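Mix the draw canister in the turn-over cradle

ROBOT

A 6-joint arm with a two-finger parallel gripper is mounted at the origin on the work surface. World frame = base frame: x ahead of the robot, y to its left, z up, the work surface at z = 0. Lengths are in m, angles in rad, forces in N, time in s.
With the tool pointing down it reaches from about 0.2 to 0.875 m from the base axis. Payload 3.4 kg.
Tool frame: the origin (TCP) lies between the finger pads; the fingertips stand 25 mm ahead of it and the grasp point (between the pads) lies 6 mm ahead of it (r.nose_length is the z of the fingertips in the tool frame, in m); z points along the fingers, y is the line along which they close (so a half turn about z gives the same grasp; the last joint's range is limited). The gripper opens to 94 mm and grips with 3 to 60 N. Pads are 16 mm wide; open, the fingers measure 119 mm over their backs; the gripper's body (75 mm by 177 mm) begins 78 mm behind the grasp point.
Start: joints at [1.161, 0.276, 1.505, -0, 1.361, -0.121], TCP at [0.164, 0.551, 0.23] pointing down, gripper open.
Joint ranges: [-2.89, 2.89], [-0.75, 2.08], [0.22, 2.7], [-1.18, 4.32], [0.11, 2.71], [-2.7, 2.7]. Speed limits (rad/s): [2.57, 2.57, 3.14, 3.14, 3.14, 3.14].

INTERFACE

Orientations are given as a unit quaternion [w, x, y, z].
In Python, from plant import r, gripper_to, inverse_kinematics, vision, models, telemetry gives the robot as it stands. Calls block until the motion is done:
- r.move_to(position, orientation): joint-space move of the TCP to a pose.
- r.move_l(position, rot=None, vel=0.15, guard=None): straight line of the TCP; rot=None keeps the orientation; vel is the mean speed in m/s. With guard (N) it stops when the force on the tool has changed by that much, and returns True; else False.
- r.movej(angles): joint-space move.
- gripper_to(opening, f_grip=None): finger opening in m; f_grip is the grip in N (None keeps the last); returns when the fingers have stopped.
- r.hold(seconds).
- inverse_kinematics(position, orientation): joint angles nearest the present ones, or None.
- vision.snapshot(name): name is "scene" or "top" or "wrist"; returns the picture (420x560x3 uint8, red, green, blue); there is no depth.
- vision.get_calibration(name): a dict with "fx", "fy", "cx", "cy" (pixels), "position" and "orientation" of the camera in the world. Camera axes: x right, y down, z forward; pixel columns grow to the right and rows downward; lengths in m; the calibration is good to about 2 mm. A picture is of the moment at which its call begins: read the wrist's pose just before it. get_calibration takes no time and is no camera call; for the wrist camera it gives the pose at the moment of the call.
A pose or a line that the arm cannot do raises r.PlanningError and nothing moves.
- r.sign_off(): hands the job in; it is judged then, once.
Trained networks look in the newest picture that a camera, given by its name, has taken for a name from the list of things; names that differ only in an ending like _2 or _b are one class to them, and where a whole thing is asked for, a point or a joint stands for the part that bears it (a point fixed in the world has none). Each returns a list of dicts, best first, with "score" (0 to 1); they miss things now and then, are a little off and sometimes report something else, mostly with a low value. They report only what shows in the picture. A call takes as long as a camera call. They do not tell look-alikes from the thing itself.
- models.boxes_of(thing, camera): "at" ([x, y, z] in m, in world coordinates, good to about 4 mm: the middle of the surface that is visible of it).
- models.regions_of(thing, camera): "pixels" (420x560 bool, what is visible of it).
- models.mark_of(thing, camera): "at" ([x, y, z] in m, in world coordinates, good to about 4 mm: a listed point, or the origin of a listed thing).
Readings, each from a call of its own:
- telemetry.current_t(): time.
- telemetry.current_joints(): joint angles.
- telemetry.current_dq(): joint speeds.
- telemetry.current_joint_efforts(): joint torques, N m.
- telemetry.current_ee_pos(): TCP position.
- telemetry.current_tool_rot(): TCP orientation.
- telemetry.current_wrist_force(): force on the tool from outside, world axes, zero at the start.
- telemetry.current_torque(): the same for the moment, N m.
- telemetry.current_opening(): finger opening in m.
- telemetry.current_finger_force(): force on a finger pad.
Only numpy, scipy, OpenCV 4.12 (cv2) and the standard library are available. Lean on these libraries where they do the work, as an engineer would, in place of code of your own. Each camera call takes 0.05 s, during which the arm holds its last target. There are 200 camera calls.

TASK

Mix the closed square draw canister before the raffle: swing the turn-over cradle level against its stop, slide the canister off the shelf all the way into it, turn the cradle fully over to its other stop so that the canister stands on its head for a second, and turn it fully back. Then slide the canister out again and set it upright on the shelf at the spot where it stood at first, leaving the cradle level. Do not disturb the round jar, the receipt roll, the stapler, the water bottle or the phone.

Things in the scene. Friction and masses are not known exactly. Their poses are not given: they have to be found in the camera images.
- canister: closed square white plastic box 84 x 84 mm with flush black lid, lid top 86 mm above the underside; amid the lid a black square knob 28 x 28 mm, 40 mm tall (86 to 126 mm), parallel to the sides. 0.3 to 0.55 kg. Origin: centre of the underside, z up. Starts on the shelf, left or right of the cradle's mouth
- round_jar: bystander: a round white jar, diameter 82 mm, with black lid and round knob (diameter 28 mm, top 126 mm above the underside), standing at the other end of the same shelf. Origin: centre of its underside
- stand: fixed draw station. Origin on the table under the cradle's centre; x from shelf into cradle, y left, z up. Wooden shelf: top 60 mm above the table, x = -166 to -51, y = -185 to 185 mm. Steel post behind the cradle (x = 68 to 92, y = -25 to 25, top 122 mm) holds the axle, along x, 105 mm above the table
- mouth (a point): on the stand: middle of the lower edge of the cradle's mouth when level, at the shelf's height (60 mm): stand x = -45 mm, y = 0; axes as the stand's
- tumbler (a joint): angle of the cradle about its axle: 0 = level and upright on its stop, handle out to the left (+y of the stand); grows as the handle goes up and over to the right; 3.14 = fully upside down on its other stop. Starts part-way up; stays where it is left (stiff pivot, about 2.5 N at the handle)
- cradle (a point): centre of the aluminium cradle, on its axle; axes turn with it (x into the cradle, y to the handle, z up when level). Inside, mm: y -50 to 50, z -45 to 49, x -45 (open mouth) to 45 (back plate). Roof: two lips (z 49 to 54) with a 52 mm slot between for the knob; side walls 6 mm. Canister's centre when fully in: x = 3. When level, its floor is flush with the shelf
- handle (a point): middle of the cradle's handle: round dark steel bar 12 mm thick, 84 mm long along x, 130 mm from the axle, joined at both ends by arms to the cradle's left wall (about 68 mm free between bar and wall); axes as the cradle's
- receipt_roll: bystander: paper roll standing on end, diameter 68 mm, 58 mm tall, on the table right of the cradle. Origin: centre of its underside
- stapler: bystander: dark stapler 137 mm long, 44 mm tall, on the table left of the cradle. Origin: centre of its underside
- water_bottle: bystander: water bottle, diameter 64 mm, 200 mm tall. Origin: centre of its underside
- phone: bystander: phone lying flat, 150 x 73 x 9 mm. Origin: centre of its underside
Not all that is in view belongs to the job. What is shaped like the canister but orange or turquoise is not meant.

How it is judged:
By the outcome, as a careful person would: the job done as asked, in the order asked, and still so for the second after the job is handed in, with the robot touching nothing.
It also fails if it takes over 72 s, if anything falls off the work surface, if the arm or the gripper's body presses on something with over 40 N, if the wrist force passes 120 N, or if a joint passes its speed limit or range.

## Working session

There is one attempt and no reset: what is moved stays moved. The work goes in short steps, each a Python script; the robot and the scene stay as the last script left them, time stands still between calls to the robot, and variables do not carry over. Pictures are saved under pics/ and viewed, at most 10 in all, crops included, and the job is handed in when it is done.

```bash
ls; mkdir -p pics; python3 - <<'E'
from plant import r, vision, models, telemetry
import cv2, numpy as np
for n in ("scene","top"):
    im=vision.snapshot(n); cv2.imwrite(f"pics/a_{n}.png",im[:,:,::-1])
    print(n,{k:np.round(v,3).tolist() for k,v in vision.get_calibration(n).items()})
    for t in ("canister","round_jar","stand","mouth","cradle","handle","receipt_roll","stapler","water_bottle","phone"):
        print(t,[(np.round(d["at"],3).tolist(),round(d["score"],2)) for d in models.mark_of(t,n)[:4]])
print(telemetry.current_t(), r.nose_length, telemetry.current_tool_rot())
E
```

```text
pics
scene {'fx': 432.641, 'fy': 432.641, 'cx': 286.4, 'cy': 209.846, 'position': [0.926, 0.691, 0.805], 'orientation': [-0.105, 0.246, 0.877, -0.399]}
canister [([0.326, 0.13, 0.002], 0.91), ([0.518, 0.29, 0.003], 0.69), ([0.508, 0.116, 0.059], 0.64), ([0.65, 0.45, 0.001], 0.37)]
round_jar [([0.476, -0.133, 0.058], 0.81)]
stand [([0.605, -0.012, 0.004], 0.78)]
mouth [([0.564, -0.009, 0.059], 0.87), ([0.618, 0.081, 0.195], 0.38)]
cradle []
handle [([0.617, 0.08, 0.192], 0.68)]
receipt_roll [([0.578, -0.265, -0.002], 0.56)]
stapler [([0.693, 0.232, -0.001], 0.59)]
water_bottle [([0.653, 0.454, -0.001], 0.71)]
phone [([0.422, -0.442, 0.002], 0.6)]
top {'fx': 467.057, 'fy': 467.057, 'cx': 269.482, 'cy': 204.361, 'position': [0.285, 0.0, 1.524], 'orientation': [0.053, -0.696, 0.714, -0.049]}
canister [([0.515, 0.292, -0.002], 0.98), ([0.327, 0.126, 0.003], 0.83), ([0.506, 0.117, 0.059], 0.74)]
round_jar [([0.475, -0.13, 0.064], 0.76)]
stand [([0.604, -0.011, -0.001], 0.59), ([0.577, -0.267, -0.005], 0.42)]
mouth [([0.56, -0.008, 0.062], 0.6)]
cradle [([0.606, -0.017, 0.103], 0.56)]
handle [([0.619, 0.079, 0.198], 0.66)]
receipt_roll [([0.576, -0.267, -0.005], 0.78)]
stapler [([0.688, 0.232, 0.0], 0.76)]
water_bottle [([0.646, 0.454, -0.0], 0.66)]
phone [([0.42, -0.445, 0.006], 0.88)]
1.1 0.025 [-3.34793595e-06  1.43909243e-01  9.89590889e-01  4.95417009e-05]
```

View pics/a_scene.png

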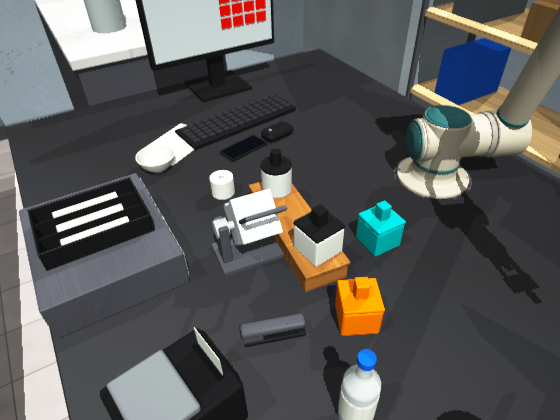

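View pics/a_top.png

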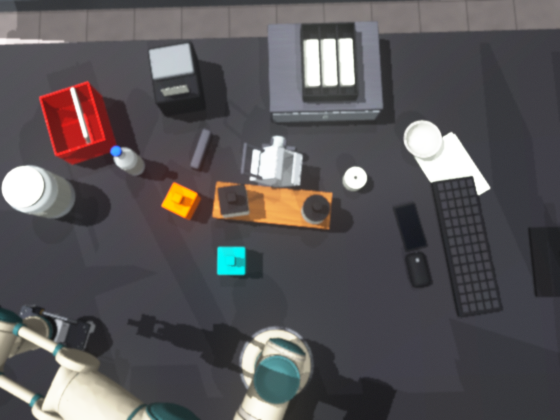

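The white canister is at the left end of the shelf (scene px ~(320,235)), with the jar at the right end. The cradle handle is raised about 45°. The orange and turquoise boxes are decoys. Next I'll take a closer look with the wrist camera.

```bash
cat > h.py <<'E'
from plant import r, gripper_to, inverse_kinematics, vision, models, telemetry
import numpy as np, cv2
from scipy.spatial.transform import Rotation as R
def q_down(phi):
    """tool pointing down, closing line along world angle phi"""
    c,s=np.cos(phi),np.sin(phi)
    q=R.from_matrix(np.array([[-s,c,0],[c,s,0],[0,0,-1]])).as_quat()
    return q[[3,0,1,2]]
def best_q(pos,phi):
    """of the two equal grasps take the one with the last joint nearest mid-range"""
    c=[(abs(j[5]),q_down(p)) for p in (phi,phi+np.pi) if (j:=inverse_kinematics(pos,q_down(p))) is not None]
    return min(c,key=lambda t:t[0])[1]
def to_plane(px,cal,z):
    w,x,y,zz=cal["orientation"]; M=R.from_quat([x,y,zz,w]).as_matrix()
    px=np.atleast_2d(px).astype(float)
    d=np.c_[(px[:,0]-cal["cx"])/cal["fx"],(px[:,1]-cal["cy"])/cal["fy"],np.ones(len(px))]@M.T
    p=np.array(cal["position"]); return p+d*((z-p[2])/d[:,2])[:,None]
def marks(cam,*ts):
    for t in ts: print(cam,t,[(np.round(d["at"],3).tolist(),round(d["score"],2)) for d in models.mark_of(t,cam)[:3]])
def T(): return round(telemetry.current_t(),2)
E
python3 - <<'E'
from h import *
p=[0.46,0.0,0.5]; r.move_to(p,best_q(p,np.deg2rad(83))); print(T(),telemetry.current_joints().round(2) if hasattr(telemetry.current_joints(),'round') else telemetry.current_joints())
cal=vision.get_calibration("wrist"); im=vision.snapshot("wrist"); cv2.imwrite("pics/w1.png",im[:,:,::-1]); import json
json.dump({k:np.array(v).tolist() for k,v in cal.items()},open("w1.json","w")); print(cal)
marks("wrist","canister","round_jar","stand","mouth","handle","cradle")
for t in ("canister","cradle"):
    for d in models.regions_of(t,"wrist")[:2]:
        np.save(f"m_{t}_{round(d['score'],2)}.npy",d["pixels"]); ys,xs=np.where(d["pixels"]); print(t,d["score"],xs.min(),xs.max(),ys.min(),ys.max())
E
```

```text
3.52 [-0.15  0.07  1.13  0.    1.95  1.54]
{'fx': 301.58422212229834, 'fy': 301.58422212229834, 'cx': 282.78991119143365, 'cy': 213.6856498998523, 'position': array([ 0.53977814, -0.00905963,  0.654657  ]), 'orientation': array([-0.0934574 , -0.65660132,  0.74084349,  0.10626071])}
wrist canister [([0.522, 0.288, 0.001], 0.76), ([0.325, 0.131, 0.004], 0.68), ([0.504, 0.117, 0.062], 0.62)]
wrist round_jar [([0.468, -0.131, 0.058], 0.86)]
wrist stand [([0.609, -0.015, 0.0], 0.64)]
wrist mouth [([0.562, -0.005, 0.06], 0.8)]
wrist handle [([0.616, 0.081, 0.197], 0.85), ([0.422, -0.447, -0.001], 0.17)]
wrist cradle [([0.607, -0.019, 0.104], 0.84), ([0.471, -0.129, 0.054], 0.67)]
canister 0.7 179 245 126 185
canister 0.55 205 253 213 264
cradle 0.88 208 328 39 115
```

View pics/w1.png

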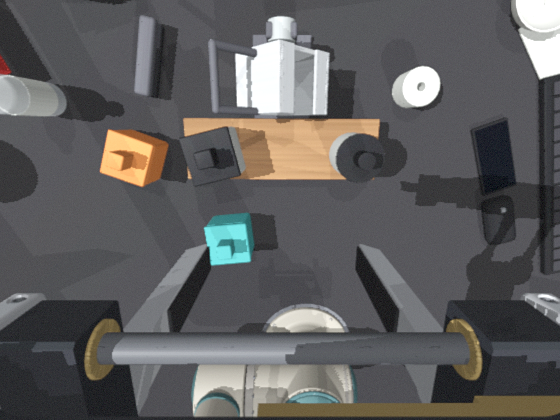

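```bash
python3 - <<'E'
import json
from h import *
cal=json.load(open("w1.json")); im=cv2.imread("pics/w1.png"); hsv=cv2.cvtColor(im,cv2.COLOR_BGR2HSV)
wood=cv2.inRange(hsv,(8,80,80),(25,220,255)); wood[:,:172]=0; wood[200:]=0
front=[];back=[]
for x in range(255,325): 
    ys=np.where(wood[100:200,x])[0]+100; front.append((x,ys.max()+.5)); back.append((x,ys.min()-.5))
for n,L in(("front",front),("back",back)):
    vx,vy,x0,y0=cv2.fitLine(np.float32(L),cv2.DIST_HUBER,0,.01,.01).ravel()
    P=to_plane([[x0-100*vx,y0-100*vy],[x0+100*vx,y0+100*vy]],cal,.06); d=P[0]-P[1]; print(n,P[:,:2].round(4).tolist(),"stand y dir deg",np.rad2deg(np.arctan2(d[1],d[0])))
left=[(np.where(wood[y])[0].min()-.5,y) for y in range(120,128)]; right=[(np.where(wood[y])[0].max()+.5,y) for y in range(122,132)]
print("ends",to_plane([np.mean(left,0),np.mean(right,0)],cal,.06)[:,:2].round(4).tolist())
# lid
g=im.max(2); m=(g<75).astype(np.uint8); roi=np.zeros_like(m); roi[120:195,172:250]=1
reg=np.zeros_like(m); m=cv2.morphologyEx(m*roi,cv2.MORPH_OPEN,np.ones((3,3)))
n,l,s,c=cv2.connectedComponentsWithStats(m); k=l[157,225]; print("comp",k,s[k] if k else s)
k=k or 1+s[1:,4].argmax()
cnt=max(cv2.findContours((l==k).astype(np.uint8),0,2)[0],key=cv2.contourArea)
rc=cv2.boxPoints(cv2.minAreaRect(cnt)); P=to_plane(rc,cal,.146)[:,:2]; print("lid centre",P.mean(0),"sides",np.linalg.norm(P-np.roll(P,-1,0),axis=1).round(4),"ang",[round(float(np.rad2deg(np.arctan2(*(P[(i+1)%4]-P[i])[::-1]))),1) for i in range(4)],rc.tolist())
cv2.imwrite("pics/w1c.png",cv2.resize(cv2.drawContours(im.copy(),[np.int32(rc)],0,(0,255,0),1)[100:200,160:260],None,fx=5,fy=5,interpolation=0))
E
```

```text
front [[0.4574, 0.1654], [0.4096, -0.2293]] stand y dir deg 83.1022513484347
back [[0.5712, 0.1428], [0.526, -0.2306]] stand y dir deg 83.0903554373511
ends [[0.5664, 0.1783], [0.5164, -0.1897]]
comp 2 [209 147  25  23 432]
lid centre [0.50262365 0.0990509 ] sides [0.0358 0.0383 0.0366 0.0385] ang [-82.5, -174.3, 97.8, 4.6] [[207.95437622070312, 148.07884216308594], [228.68051147460938, 142.55186462402344], [234.77178955078125, 165.39418029785156], [214.045654296875, 170.92115783691406]]
```

View pics/w1c.png

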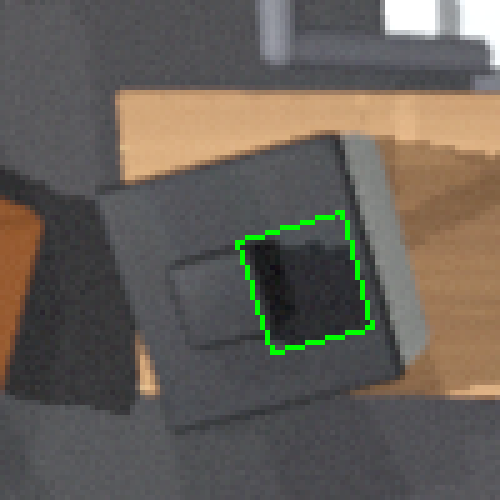

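```bash
cat >> h.py <<'E'
PSI=np.deg2rad(-6.9); O=np.array([.6035,-.013])
N=np.array([np.cos(PSI),np.sin(PSI)]); Y=np.array([-np.sin(PSI),np.cos(PSI)])
def W(x,y,z): return [*(O+x*N+y*Y),z]      # stand -> world
def S(p): d=np.array(p[:2])-O; return np.array([d@N,d@Y])
def go(pos,rot=None,vel=.15,guard=None):
    return r.move_l(pos,rot,vel=vel,guard=guard)
E
python3 - <<'E'
import json
from h import *
cal=json.load(open("w1.json"))
P=to_plane(np.array([[100,190],[338,135],[402,377],[175,430]])/5+[160,100],cal,.146)[:,:2]
e=[P[1]-P[0],P[2]-P[1],P[2]-P[3],P[3]-P[0]]
print(P.round(4).tolist(),"c",P.mean(0),"stand",S(P.mean(0)),[round(np.linalg.norm(v),4) for v in e],[round(float(np.rad2deg(np.arctan2(v[1],v[0]))),1) for v in e])
print([S(p).round(4).tolist() for p in ([.618,.08],[.507,.117])])
for x,y,z,a in ((0,.13,.099,PSI+np.pi/2),(0,0,.24,PSI+np.pi/2),(0,-.13,.099,PSI+np.pi/2),(-.11,.12,.18,PSI),(0,0,.18,PSI)):
    q=[inverse_kinematics(W(x,y,z),q_down(a+k*np.pi)) for k in (0,1)]; print([None if j is None else np.round(j,2).tolist() for j in q])
E
```

```text
[[0.5408, 0.1609], [0.5485, 0.0806], [0.4682, 0.0725], [0.4595, 0.1526]] c [0.50426259 0.11664538] stand [-0.11409385  0.11678433] [np.float64(0.0807), np.float64(0.0808), np.float64(0.0805), np.float64(0.0818)] [-84.5, -174.3, -83.8, -174.1]
[[0.0032, 0.0941], [-0.1114, 0.1175]]
[[0.07, 0.45, 1.57, -0.0, 1.12, -1.38], [0.07, 0.45, 1.57, -0.0, 1.12, 1.77]]
[[-0.14, 0.31, 1.43, -0.0, 1.4, -1.59], [-0.14, 0.31, 1.43, -0.0, 1.4, 1.55]]
[[-0.35, 0.42, 1.63, -0.0, 1.09, -1.8], [-0.35, 0.42, 1.63, -0.0, 1.09, 1.34]]
[[0.1, 0.23, 1.7, -0.0, 1.21, 0.22], None]
[[-0.14, 0.35, 1.52, -0.0, 1.27, -0.02], None]
```

```bash
cat >> h.py <<'E'
QH=q_down(PSI+np.pi/2+np.pi)                # handle grip: closing across the bar
QC=q_down(PSI)
def hpos(th,dz=0): return W(0,.130*np.cos(th),.105+.130*np.sin(th)+.006+dz)
def swing(a,b,step=12,vel=.1):
    n=int(np.ceil(abs(b-a)/step))
    for t in np.deg2rad(np.linspace(a,b,n+1)[1:]): go(hpos(t),vel=vel)
    print("swing",b,T(),"F",np.round(telemetry.current_wrist_force(),1),"open",round(telemetry.current_opening(),4),"ff",np.round(telemetry.current_finger_force(),1))
def press(b,vel=.03,guard=12):
    hit=go(hpos(np.deg2rad(b)),vel=vel,guard=guard)
    p=telemetry.current_ee_pos(); print("press hit",hit,"stand",S(p).round(4),round(p[2],4),"F",np.round(telemetry.current_wrist_force(),1),T())
E
python3 - <<'E'
from h import *
th=np.deg2rad(44)
gripper_to(.05,15); r.move_to(hpos(th,.08),QH); go(hpos(th)); gripper_to(0.0,15)
print(T(),"open",telemetry.current_opening(),"F",np.round(telemetry.current_wrist_force(),1))
swing(44,4); press(-3)
E
```

```text
7.25 open 0.011384095322206977 F [ 0.8 -3.5 -0.7]
swing 4 8.75 F [ 2.9 -5.1 -1.9] open 0.0116 ff 15.0
press hit True stand [0.0005 0.1292] 0.1131 F [-0.1  0.4  1.8] 9.11
```

```bash
python3 - <<'E'
from h import *
press(-4,.03,25)
gripper_to(.05); go(hpos(0,.12),vel=.25)
vision.snapshot("scene"); marks("scene","handle","cradle","mouth")
im=vision.snapshot("scene")
cv2.imwrite("pics/s2.png",cv2.resize(im[140:300,190:390,::-1],None,fx=4,fy=3.7)[:600])
E
```

```text
press hit False stand [0.0024 0.1293] 0.1061 F [-0.1 -4.9 16.9] 9.64
scene handle [([0.621, 0.117, 0.104], 0.88)]
scene cradle [([0.605, -0.012, 0.105], 0.76)]
scene mouth [([0.559, -0.008, 0.06], 0.6)]
```

View pics/s2.png

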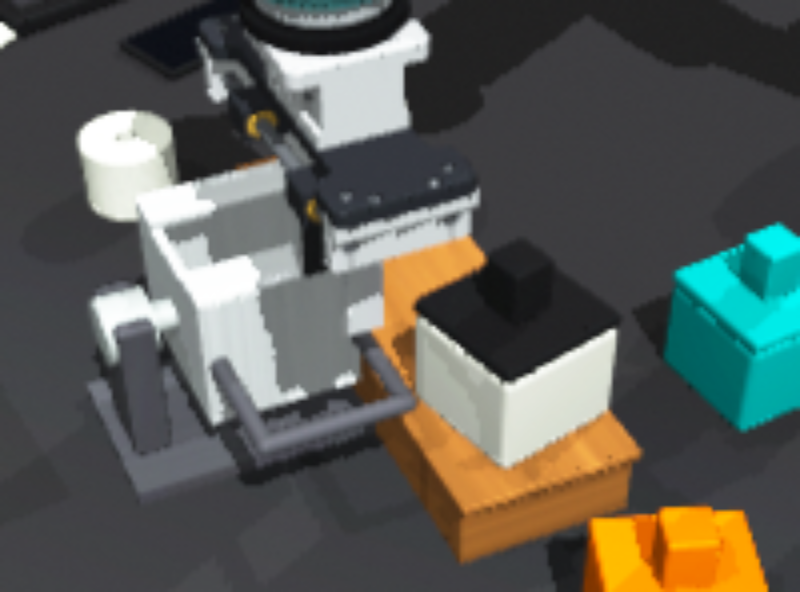

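The cradle is level: the bar is at z≈0.104 and a 17 N press met the stop. The canister's knob is clear. Next I'll grip the knob and slide the canister in.

```bash
cat >> h.py <<'E'
C0=np.array([.505,.117]); A0=np.deg2rad(5.8); ZK=.178
E
python3 - <<'E'
from h import *
gripper_to(.048,30); r.move_to([*C0,.26],q_down(A0)); go([*C0,ZK],vel=.12); gripper_to(0,30)
print(T(),"open",telemetry.current_opening(),"F",np.round(telemetry.current_wrist_force(),1))
go([*C0,ZK+.0015],vel=.03)
print("F lifted",np.round(telemetry.current_wrist_force(),1))
x0=S(C0)[0]; go(W(x0,0,ZK+.0015),QC,vel=.08)
print(T(),S(telemetry.current_ee_pos()))
vision.snapshot("top"); marks("top","canister")
go(W(-.03,0,ZK+.0015),vel=.06,guard=15)
hit=go(W(.006,0,ZK+.0015),vel=.03,guard=12)
p=telemetry.current_ee_pos(); print(hit,S(p).round(4),round(p[2],4),"F",np.round(telemetry.current_wrist_force(),1),T())
im=vision.snapshot("scene"); cv2.imwrite("pics/s3.png",cv2.resize(im[140:300,190:390,::-1],None,fx=4,fy=3.7))
E
```

```text
14.43 open 0.02800562793220044 F [1.1 0.1 2. ]
F lifted [-0.8  0.5 -4.5]
16.29 [-0.11341941  0.00044176]
top canister [([0.515, 0.29, -0.003], 0.84), ([0.324, 0.129, -0.001], 0.52), ([0.492, 0.004, 0.061], 0.47)]
False [ 0.0049 -0.    ] 0.1792 F [-2.7  0.5 -4.6] 19.28
```

View pics/s3.png

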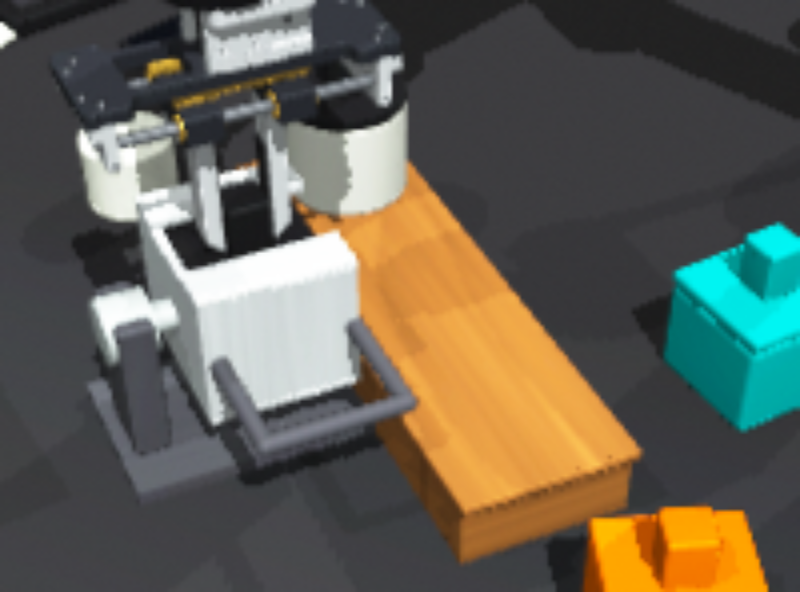

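The canister is inside and the fingers straddle the knob in the slot. I'll push on to the back plate, release, then turn the cradle.

```bash
python3 - <<'E'
from h import *
hit=go(W(.014,0,ZK+.0015),vel=.02,guard=10)
p=telemetry.current_ee_pos(); print(hit,S(p).round(4),"F",np.round(telemetry.current_wrist_force(),1),T())
go([*p[:2],ZK],vel=.03); gripper_to(.040,30); go(W(.003,0,.27),vel=.25)
gripper_to(.05,18); r.move_to(hpos(0,.14),QH); 
vision.snapshot("top"); marks("top","handle","canister")
go(hpos(0),vel=.15); gripper_to(0,18)
print(T(),"open",telemetry.current_opening(),"F",np.round(telemetry.current_wrist_force(),1))
swing(0,60)
E
```

```text
True [0.0052 0.0003] F [-0.4  0.1  3.9] 19.63
top handle [([0.625, 0.119, 0.105], 0.85)]
top canister [([0.606, -0.015, 0.06], 0.97), ([0.512, 0.29, -0.003], 0.8)]
24.73 open 0.011309094839036476 F [-0.1 -2.8  1. ]
swing 60 26.86 F [-2.8  6.7 12.5] open 0.0113 ff 18.0
```

```bash
python3 - <<'E'
from h import *
swing(60,120); swing(120,176); press(184,.03,25)
p=telemetry.current_ee_pos()
marks_=vision.snapshot("scene"); marks("scene","handle","canister")
cv2.imwrite("pics/s4.png",cv2.resize(marks_[140:300,190:390,::-1],None,fx=4,fy=3.7))
E
```

```text
swing 120 28.98 F [-3.4 -1.7 -0.3] open 0.0114 ff 18.0
swing 176 30.98 F [-3.3  0.2 -1.4] open 0.0115 ff 18.0
press hit False stand [ 0.0002 -0.1308] 0.1051 F [-7.5 -0.5 12.6] 31.74
scene handle [([0.589, -0.141, 0.101], 0.96)]
scene canister [([0.517, 0.287, 0.002], 0.84), ([0.325, 0.128, 0.002], 0.72)]
```

View pics/s4.png

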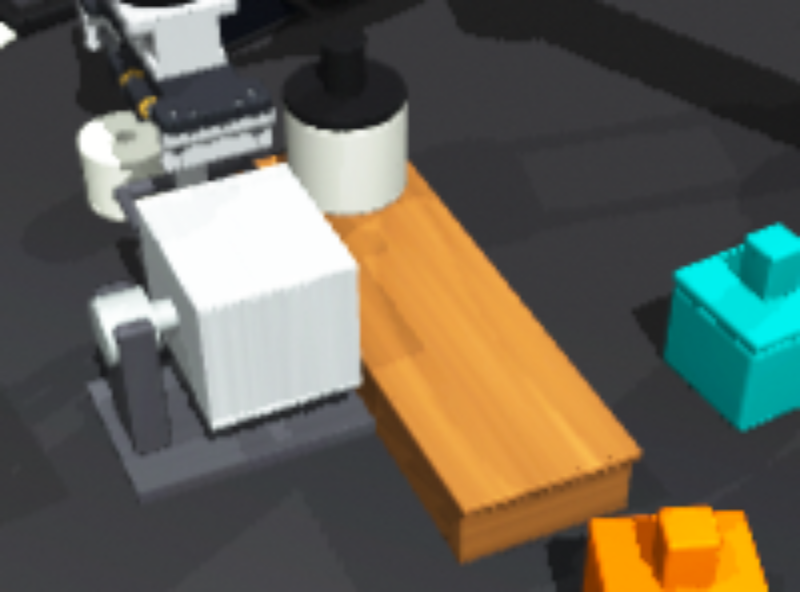

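The cradle is fully over: its floor faces up, the handle is on the right, and 12.6 N met the stop. I'll hold there, then turn back.

```bash
python3 - <<'E'
from h import *
r.hold(1.6)
swing(180,120); swing(120,60); swing(60,4); press(-4,.03,25)
gripper_to(.05); go(hpos(0,.16),vel=.25)
p=W(-.14,0,.36)
r.move_to(p,QC)
cal=vision.get_calibration("wrist"); im=vision.snapshot("wrist"); marks("wrist","canister","handle")
t=vision.snapshot("top"); marks("top","canister","handle"); s=vision.snapshot("scene"); marks("scene","canister","handle"); print(T())
import json; json.dump({k:np.array(v).tolist() for k,v in cal.items()},open("w5.json","w"))
cv2.imwrite("pics/s5.png",np.vstack([cv2.resize(im[:,:,::-1],(400,300)),cv2.resize(s[140:290,190:390,::-1],(400,300))]))
cv2.imwrite("pics/w5.png",im[:,:,::-1])
E
```

```text
swing 120 35.7 F [-1.7  1.1  0.3] open 0.0115 ff 18.0
swing 60 37.83 F [ 5.   0.1 -1.1] open 0.0111 ff 18.0
swing 4 39.83 F [ 5.2 -6.3 -1.6] open 0.0114 ff 18.0
press hit True stand [-0.0002  0.1292] 0.1104 F [0.4 0.6 1.5] 40.25
wrist canister [([0.326, 0.133, -0.004], 0.87), ([0.601, -0.021, 0.063], 0.56)]
wrist handle []
top canister [([0.512, 0.291, -0.004], 0.68), ([0.327, 0.127, 0.002], 0.61)]
top handle []
scene canister [([0.515, 0.287, 0.0], 0.82), ([0.325, 0.128, -0.002], 0.78)]
scene handle [([0.622, 0.114, 0.105], 0.87)]
43.82
```

View pics/s5.png

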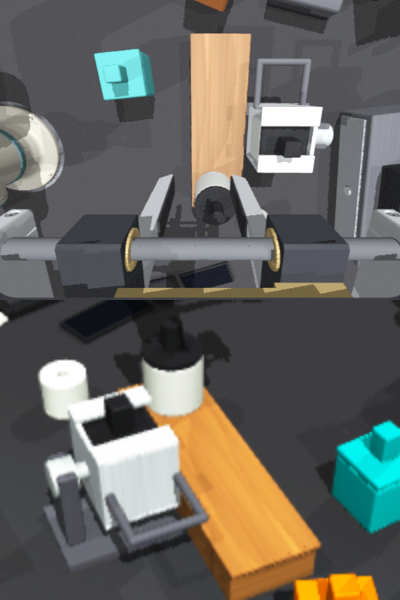

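```bash
python3 - <<'E'
from h import *
im=cv2.imread("pics/w5.png"); cv2.imwrite("pics/w5c.png",cv2.resize(im[130:250,340:460],None,fx=5,fy=5,interpolation=0))
gripper_to(0,10); r.move_to(W(0,.131,.165),QC)
hit=go(W(0,.131,.122),vel=.04,guard=18)
p=telemetry.current_ee_pos(); print(hit,S(p).round(4),p[2].round(4),"F",np.round(telemetry.current_wrist_force(),1),T())
go(W(0,.131,.2),vel=.25); gripper_to(.04,30); print(T())
E
```

```text
True [-0.0002  0.1309] 0.1359 F [-0.4  0.2  7. ] 46.49
47.67
```

View pics/w5c.png

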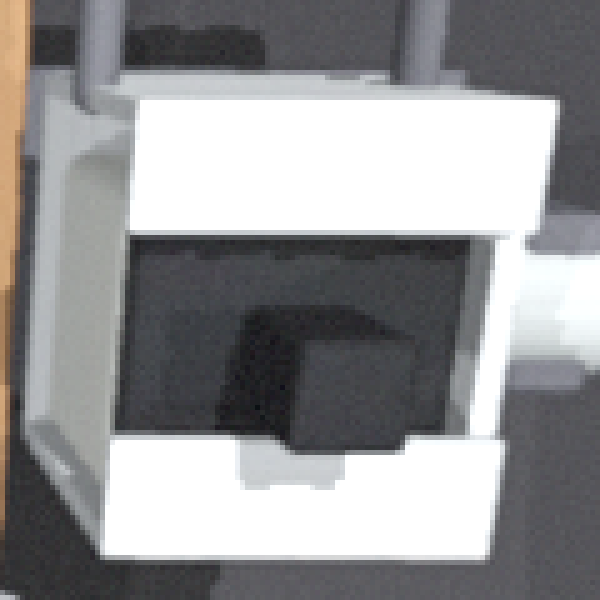

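```bash
python3 - <<'E'
import json
from h import *
cal=json.load(open("w5.json"))
k=S(to_plane([np.array([352.,395])/5+[340,130]],cal,.186)[0])
L=[S(p).round(4).tolist() for p in to_plane(np.array([[130,235],[115,435],[540,235],[490,438]])/5+[340,130],cal,.159)]
print("knob",k,"slot corners",L)
if not(-.008<k[0]<.010 and -.014<k[1]<.006): raise SystemExit
x,y=k; x=min(x,.004)
r.move_to(W(x,y,.25),QC); go(W(x,y,ZK),vel=.1,guard=10); print(telemetry.current_ee_pos()[2]); gripper_to(0,30)
print(T(),"open",telemetry.current_opening(),"F",np.round(telemetry.current_wrist_force(),1))
go(W(x,y,ZK+.0015),vel=.03); print("F lift",np.round(telemetry.current_wrist_force(),1))
go(W(x,0,ZK+.0015),vel=.05)
x0=S(C0)[0]; hit=go(W(x0,0,ZK+.0015),vel=.08,guard=15)
print(hit,S(telemetry.current_ee_pos()),T(),"F",np.round(telemetry.current_wrist_force(),1))
E
```

```text
knob [ 0.00238944 -0.00786722] slot corners [[-0.043, 0.024], [-0.0429, -0.0255], [0.0541, 0.024], [0.0495, -0.0262]]
0.17844257492074114
49.53 open 0.02797550670878152 F [2.2 0.7 1.9]
F lift [-0.8  0.9 -2.4]
False [-1.12803300e-01 -1.37092802e-05] 51.69 F [-0.7 -0.2 -5.3]
```

```bash
python3 - <<'E'
from h import *
go([*C0,ZK+.0015],q_down(A0),vel=.08)
go([*C0,ZK-.0003],vel=.03); print("F",np.round(telemetry.current_wrist_force(),1))
gripper_to(.05); go([*C0,.27],vel=.2); p=[.42,.1,.42]; r.move_to([.35,.0,.45],q_down(A0)); print(T())
s=vision.snapshot("scene"); marks("scene","canister","handle","round_jar","receipt_roll","stapler")
t=vision.snapshot("top"); marks("top","canister","handle"); print(T())
cv2.imwrite("pics/s6.png",cv2.resize(s[140:300,190:390,::-1],None,fx=4,fy=3.7))
E
```

```text
F [-0.6 -0.7  2.9]
55.76
scene canister [([0.325, 0.131, 0.001], 0.86), ([0.516, 0.288, 0.0], 0.8), ([0.507, 0.114, 0.057], 0.75)]
scene handle [([0.623, 0.114, 0.1], 0.62)]
scene round_jar [([0.476, -0.13, 0.058], 0.63), ([0.563, -0.01, 0.06], 0.44)]
scene receipt_roll [([0.581, -0.269, -0.003], 0.58)]
scene stapler [([0.695, 0.232, 0.002], 0.78)]
top canister [([0.504, 0.115, 0.058], 0.98), ([0.328, 0.126, -0.002], 0.77), ([0.511, 0.291, -0.003], 0.69)]
top handle [([0.62, 0.118, 0.106], 0.66), ([0.418, -0.44, 0.006], 0.59)]
56.21
```

View pics/s6.png

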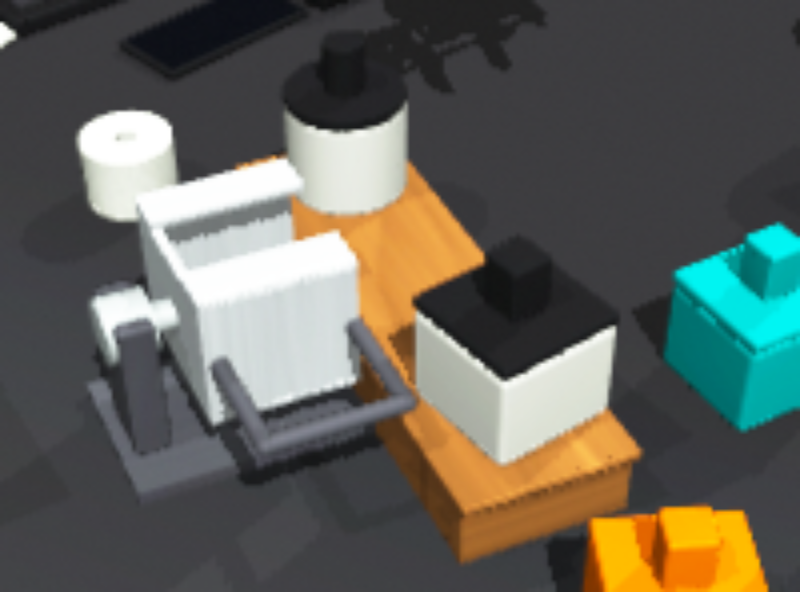

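The canister is back where it started (crop corners ~(415,300) and (505,460), within 1–2 mm of the first view). The cradle is level and the jar and roll are unmoved.

```bash
python3 -c "
from h import *
print(r.sign_off(),T())"
```

```text
the job is handed in; nothing more can be done
the job is handed in; nothing more can be done
```

The job is handed in at about 56 s of the 72 s allowed: the canister was turned fully over, held there over a second, turned back and set upright within about 2 mm of its first spot, with the cradle level; the jar, roll and stapler read unmoved, while the water bottle and phone were not measured again at the end.

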